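# Close and lock the battery bay of a PA amplifier

### The arm

A 6-joint arm with a two-finger parallel gripper is mounted at the origin on the work surface. World frame = base frame: x ahead of the robot, y to its left, z up, the work surface at z = 0. Lengths are in m, angles in rad, forces in N, time in s.
With the tool pointing down it reaches from about 0.4 to 0.925 m from the base axis. Payload 12.5 kg.
Tool frame: the origin (TCP) lies at the very end of the fingers, on their centre line; the grasp point (between the pads) lies 19 mm behind it; z points along the fingers, x is the direction in which the jaws open and shut, and the axes are right-handed (so a half turn about z gives the same grasp; the last joint's range is limited). The gripper opens to 95 mm and grips with 3 to 60 N. Pads are 20 mm wide; open, the fingers measure 119 mm over their backs; the gripper's body (75 mm by 180 mm) begins 59 mm behind the grasp point.
Start: joints at [1.032, 0.491, 1.559, -0, 1.092, -0.106], TCP at [0.262, 0.567, 0.185] pointing down, gripper open.
Joint ranges: [-3.1, 3.1], [-0.84, 2.19], [0.05, 2.79], [-1.13, 4.28], [0.06, 2.93], [-2.69, 2.69]. Speed limits (rad/s): [2.22, 2.22, 2.79, 3.14, 3.14, 3.14].

### API

Orientations are given as [roll, pitch, yaw] about the fixed x, y, z axes, in that order (R = Rz(yaw) Ry(pitch) Rx(roll)).
In Python, from cell import sense, read_camera, order gives the robot as it stands. The module is installed in compiled form; this text tells all that it offers.
- The arm moves only by the shell command python3 -m crank 'ROWS'. ROWS is JSON, a list of rows, each a list of 3 entries, a list of its own where there are three numbers: the turn, a rotation vector about the world's x, y, z as a fraction of full scale, then the shift along the world's x, y, z as a fraction of full scale, then the gripper command: -1 is fully open, 1 is shut, values between are in proportion. A call has 1 to 12 rows; each row shifts and turns the pose as measured when the row begins; what a row does not reach is not made up. Full scale, the value 1, is 0.25 m for a shift and 90 degrees for a turn. A row lasts 1/10 s, in which the tool goes at most 50 mm and 8.59 degrees, less where a joint would pass 70% of its speed; a pose out of reach is approached as far as the arm can. A call with a number of a shift or a turn outside -1 to 1 is refused whole. A call with a gripper value outside its range is refused whole. The fingers move at their own pace and stop on an object; the grip force is fixed at half the most. Time passes only in rows, so rows that do not move let the fingers close. It gives the time, the measured TCP pose, the force and the opening at its end, in the units of the state.
- sense(): the state, without advancing time (a new reading comes with each control period).
- read_camera(name): name is "scene" or "top" or "wrist"; returns a dict with "image" (400x640x3 uint8, blue, green, red), "fovy" (degrees; the focal length in pixels is half the picture's height over the tangent of half this angle, whatever the lens; pixels are square), "cx", "cy" (the principal point, pixels), "dist_coeffs" ([k1, k2, p1, p2, k3] as OpenCV has them; the pictures are not rectified), "origin" and "orientation" of the camera in the world. Camera axes: x right, y down, z forward; pixel columns grow to the right and rows downward; lengths in m; the calibration is good to about 2 mm. A picture is of the moment at which its call begins. There is no depth.
- order.sign_off(): hands the job in, once; it reports no verdict.
The state is a dict: "t": time; "joint_pos": joint angles; "dq": joint speeds; "joint_torque": joint torques, N m; "tool_pos": TCP position; "tool_rot": TCP orientation; "contact_force": force on the tool from outside, world axes, zero at the start; "wrist_torque": the same for the moment, N m; "grip_width": finger opening in m.
Only numpy, scipy, OpenCV 4.12 (cv2) and the standard library are available. Lean on these libraries where they do the work, as an engineer would, in place of code of your own. Each camera call takes 0.05 s, during which the arm holds its last target. There are 200 camera calls.

### The job

The amplifier's battery bay is open and its orange slide lock is standing part way shut, in the cover's way. Draw the lock fully open to its stop, take the loose blue cover by its yellow handle and set it flat and square on the bay so that it drops in flush, then slide the lock over it fully home to the other stop and let go. Leave everything else on the desk where it is.

Things in the scene. Friction and masses are not known exactly. Their poses are not given: they have to be found in the camera images.
- bay (a point): Centre of the open battery bay, level with the amplifier's flat top panel (80 mm above the desk); axes as the amplifier's. The opening is 100 (x) x 120 (y) mm with a thin white edge line; green batteries lie 29 mm and more below the panel. Six white knobs 14 mm high stand on the panel in a row along y, 100 mm to -x of this point. The lock lies on the +y side
- lock (a joint): Slide lock, m: 0 = fully open (stop), 0.050 = fully home (stop); grows as the grip moves along the amplifier's -y, to the bay. Stays where left; about 3 N to slide. Its metal tongue, 30 mm wide, reaches 75 mm ahead of the grip's centre, underside 9 mm above the panel. Open, its tip is 27 mm short of the seated cover's edge; home, it overlaps the cover by 22 mm, 3 mm above it
- lock_grip (a point): Middle of the lock's orange upright grip block, 36 mm above the top panel; axes as the amplifier's. The block is 26 (x) x 22 (y) mm and 40 mm high: its top is 18 mm above this point, the tongue it stands on 22 mm below. Low rails 6 mm high lie beside it on the panel, 17 to 23 mm either side in x
- cover_grip (a point): Centre of the yellow fin handle on the loose blue cover (0.25 kg); z up, y along the handle: solid, 24 (x) x 60 (y) x 44 mm high. The cover lies flat, this point 38 mm above the desk. Plate 125 (x) x 145 (y) x 6 mm, top 22 mm below this point; under it four lip blocks 10 mm high, 92 x 112 mm overall (4 mm play). Seated, this point is 28 mm above bay, y axes parallel, either way round
- desk_mic: gooseneck paging microphone between the two working places: base 130 (x) x 58 (y) x 28 mm high, thin stem rising from its +x end, dark capsule at 210 mm height. Origin: centre of the underside. Bystander and obstacle
- vocal_mic: hand-held microphone lying along its y axis, 180 mm long, up to 46 mm across and 46 mm high, beside the cover. Origin: under its middle, on the desk. Bystander
- battery_box: green box 70 (x) x 110 (y) x 58 mm high near the cover, origin at the centre of its underside. Bystander
- phone: black phone lying flat, 75 (x) x 158 (y) x 9 mm, before the amplifier's front. Origin: centre of the underside. Bystander
- power_adapter: black power adapter 55 (x) x 110 (y) x 34 mm high behind the amplifier, origin at the centre of its underside. Bystander
- mug: blue mug, 80 mm across, 90 mm high, origin at the centre of its underside. Bystander
- tape_roll: grey roll of tape lying flat, 100 mm across, 25 mm high, origin at the centre of its underside. Bystander
- amplifier: fixed black box 220 (x) x 300 (y) x 80 mm high, origin at the centre of its underside, z up, -x its front with white knobs sticking out 14 mm. bay lies at (15, -60, 80) mm in it. It can stand left or right on the desk, the cover then on the other side. Fixed loudspeakers 240 mm high stand at the desk sides, over 0.49 m left and right of the robot axis
- cover: the same cover, origin on its underside between the lip blocks, 38 mm below the handle's centre
Mind the look-alikes: they are no part of the job. What is shaped like the cover but purple is not meant.

How it is judged:
By the outcome, as a careful person would: the job done as asked, in the order asked, and still so for the second after the job is handed in, with the robot touching nothing.
It also fails if it takes over 72 s, if anything falls off the work surface, if the arm or the gripper's body presses on something with over 40 N, if the wrist force passes 120 N, or if a joint passes its speed limit or range.

## Working session

There is one attempt and no reset: what is moved stays moved. The work goes in short steps, Python scripts to look and compute and a shell command to move; the robot and the scene stay as the last step left them, time stands still between calls to the robot, and variables do not carry over. Pictures are saved under pics/ and viewed, about 8 in all and at most 12, crops included, and the job is handed in when it is done.

```bash
mkdir -p pics; cat > h.py <<'E'
import numpy as np, cv2
from scipy.spatial.transform import Rotation as R
from cell import sense, read_camera, order
def rot(o):
    o=np.array(o,float)
    return o if o.shape==(3,3) else (R.from_euler('xyz',o).as_matrix() if o.size==3 else R.from_quat(o).as_matrix())
def K(c):
    f=200/np.tan(np.radians(c['fovy'])/2); return np.array([[f,0,c['cx']],[0,f,c['cy']],[0,0,1]])
def ground(c,px,z):
    u=cv2.undistortPoints(np.array(px,float).reshape(-1,1,2),K(c),np.array(c['dist_coeffs'],float)).reshape(-1,2)
    d=np.c_[u,np.ones(len(u))]@rot(c['orientation']).T; o=np.array(c['origin'])
    return o+d*((np.array(z)-o[2])/d[:,2])[:,None]
def proj(c,P):
    M=rot(c['orientation']).T; 
    return cv2.projectPoints(np.array(P,float).reshape(-1,1,3),cv2.Rodrigues(M)[0],-M@np.array(c['origin']),K(c),np.array(c['dist_coeffs'],float))[0].reshape(-1,2)
E
python3 - <<'E'
from h import *
s=sense(); print(s['t'],s['tool_pos'],s['tool_rot'],s['grip_width'])
for n in('scene','top'):
    c=read_camera(n); cv2.imwrite(f'pics/{n}1.png',c['image']); print(n,c['origin'],c['orientation'],c['fovy'],c['dist_coeffs'])
E
```

```text
0.0 [0.26197252 0.56714525 0.18394385] [-3.14149914e+00  1.11794902e-03  1.13798215e+00] 0.09536119078977694
scene [ 0.82869854 -0.52798519  0.87373671] [-2.52717676e+00  6.39172924e-05  6.13777733e-01] 56.144284702849546 [0.0002489 0.        0.        0.        0.       ]
top [ 0.26937059 -0.05713029  1.5066794 ] [-2.96430757 -0.00448956 -1.54598519] 45.11240657830205 [0.016728 0.       0.       0.       0.      ]
```

View pics/top1.png

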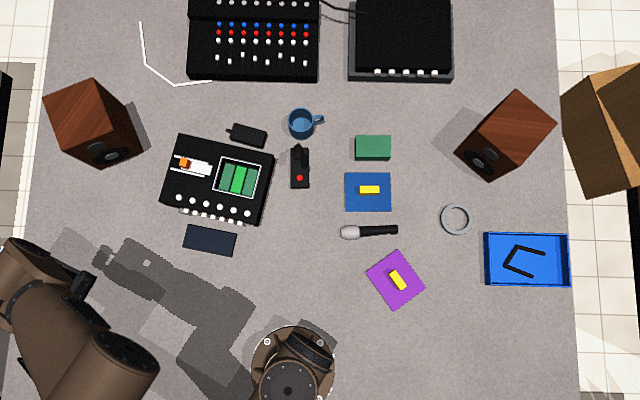

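View pics/scene1.png

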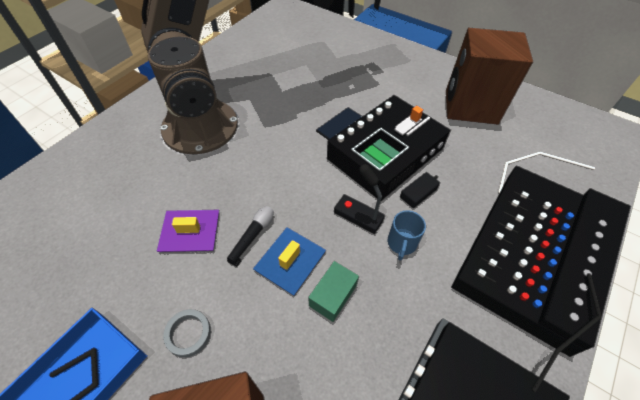

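The top view shows the amplifier on the left with its bay at about (239,177) px and the orange grip at (185,163). The blue cover is on the right at (368,191) with its yellow handle at (370,189). The purple decoy is at (396,280).

```bash
cat > m.py <<'E'
from h import *
def blob(c,lo,hi,roi,z):
    h=cv2.cvtColor(c['image'],cv2.COLOR_BGR2HSV); m=cv2.inRange(h,lo,hi)
    k=np.zeros_like(m); x0,y0,x1,y1=roi; k[y0:y1,x0:x1]=255; m&=k
    n,l,st,ce=cv2.connectedComponentsWithStats(m); i=1+np.argmax(st[1:,4])
    cn=max(cv2.findContours((l==i).astype('uint8'),0,2)[0],key=cv2.contourArea)
    q=cn.reshape(-1,2).astype(float)
    w=ground(c,q,z)[:,:2]; r=cv2.minAreaRect((w*1000).astype('float32'))
    return st[i],ce[i],r,w
E
python3 - <<'E'
from m import *
c=read_camera('top'); 
for n,lo,hi,roi,z in [('plate',(95,90,60),(125,255,255),(335,160,400,220),.016),('handle',(20,120,120),(35,255,255),(335,160,400,220),.060),
  ('orange',(5,150,100),(18,255,255),(150,130,230,200),.134),('bayframe',(0,0,200),(180,40,255),(210,150,275,205),.08),('batt',(45,80,50),(80,255,255),(200,150,275,205),.05)]:
    s,ce,r,w=blob(c,lo,hi,roi,z); print(n,s,ce.round(1),[np.round(v,1) for v in r], ground(c,[ce],z).round(4))
im=c['image'][120:240,140:290]; cv2.imwrite('pics/amp.png',cv2.resize(im,None,fx=5,fy=5,interpolation=cv2.INTER_CUBIC))
E
```

```text
plate [ 345  173   46   39 1544] [367.  192.2] [array([ 538.7, -216.6]), array([121.4, 142.9]), np.float64(1.5)] [[ 0.5377 -0.2152  0.016 ]]
handle [359 186  20   9 147] [368.4 189.3] [array([ 536.7, -215.1]), array([24.8, 58.4]), np.float64(1.5)] [[ 0.5388 -0.2146  0.06  ]]
orange [179 158  12  11  80] [183.7 162.4] [array([590.9, 331.4]), array([33. , 26.1]), np.float64(72.9)] [[0.5909 0.3334 0.134 ]]
bayframe [212 188  43  11  52] [235.7 193.3] [array([513.4, 194.7]), array([ 30.5, 126.3]), np.float64(1.5)] [[0.5127 0.1864 0.08  ]]
batt [218 163  40  34 899] [238.  179.1] [array([562.6, 186.9]), array([106.5,  87.1]), np.float64(78.0)] [[0.5623 0.1868 0.05  ]]
```

View pics/amp.png

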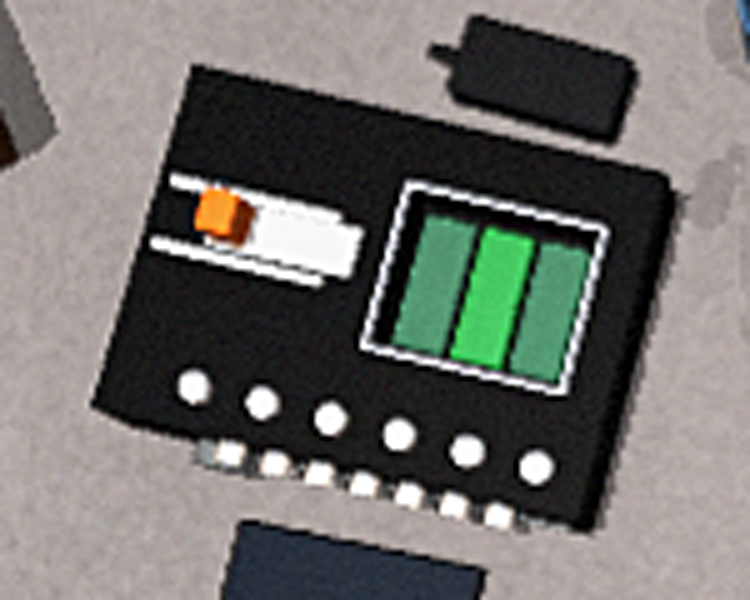

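The crop shows the bay frame corners at about (408,184), (606,231), (564,391) and (365,347), and the top of the orange grip at about (215,212). The tongue tip is near (358,252), still short of the bay frame.

```bash
python3 - <<'E'
from m import *
c=read_camera('top')
p=lambda q:[140+(q[0]+.5)/5-.5,120+(q[1]+.5)/5-.5]
w=ground(c,[p(q) for q in[(408,184),(606,231),(564,391),(365,347)]],.08)[:,:2]
print(w.round(4),w.mean(0).round(4),[np.linalg.norm(w[i]-w[i-1]).round(4) for i in range(4)])
ax=lambda v:np.degrees(np.arctan2(v[1],v[0]))
print('x axis ang',ax(w[0]-w[3]),ax(w[1]-w[2]),'y axis',ax(w[0]-w[1])-90,ax(w[3]-w[2])-90)
a=ground(c,[p(q) for q in[(192,66),(670,172),(590,530),(93,406)]],.08)[:,:2];print('amp',a.round(4),a.mean(0))
print('amp ax',ax(a[0]-a[3]),ax(a[1]-a[2]),ax(a[0]-a[1])-90,ax(a[3]-a[2])-90,np.linalg.norm(a[0]-a[1]),np.linalg.norm(a[0]-a[3]))
g=ground(c,[p((215,211))],.134)[0];print('grip',g)
t=ground(c,[p((357,252))],.091)[0];print('tip',t)
th=np.radians(-15); 
s=sense(); print(s['t'])
import sys
for P in(w.mean(0),):
  for an in (ax(w[0]-w[3]+w[1]-w[2]),):
    t0=np.radians(an);M=np.array([[np.cos(t0),-np.sin(t0)],[np.sin(t0),np.cos(t0)]])
    print(an,'grip in bay frame',M.T@(g[:2]-P),'tip',M.T@(t[:2]-P),'amp c',P+M@[-.015,.06])
E
```

```text
[[0.6254 0.2365]
 [0.5993 0.1148]
 [0.5002 0.1355]
 [0.524  0.2563]] [0.5622 0.1858] [np.float64(0.1034), np.float64(0.1245), np.float64(0.1012), np.float64(0.1231)]
x axis ang -11.037149499748006 -11.81331466058115 y axis -12.137997865155953 -11.125004480825154
amp [[0.6964 0.373 ]
 [0.6372 0.0774]
 [0.417  0.116 ]
 [0.484  0.4161]] [0.55864161 0.24565942]
amp ax -11.468427562354382 -9.937265936790107 -11.321155082062162 -12.57721939728313 0.30146720505592406 0.21667952122005346
grip [0.59277624 0.33682828 0.134     ]
tip [0.57988403 0.26230229 0.091     ]
0.2
-11.421069950469514 grip in bay frame [2.16047713e-05 1.54121967e-01] tip [0.00214216 0.07851882] amp c [0.55941426 0.24754462]
```

```bash
python3 -m crank '[[[0,0,0.05],[0.1,-0.15,0],-1],[[0,0,0.05],[0.1,-0.15,0.02],-1],[[0,0,0.05],[0.14,-0.13,0.02],-1],[[0,0,0],[0.16,-0.1,0],-1],[[0,0,0],[0.16,-0.1,0],-1],[[0,0,0],[0.16,-0.1,0],-1],[[0,0,0],[0.16,-0.07,0],-1],[[0,0,0],[0.14,-0.05,0],-1],[[0,0,0],[0,0,0],-1]]'; python3 -c "
from h import *
s=sense();print(s['t'],s['tool_pos'],np.degrees(s['tool_rot']),s['contact_force'])"
```

```text
t: 1.1
tool_pos: [0.5499, 0.3447, 0.1933]
tool_rot: [-3.141, 0.002, 1.387]
contact_force: [-0.5, -0.2, 0.3]
grip_width: 0.0947
1.1 [0.54994701 0.34467558 0.19331431] [-1.79965768e+02  1.03928177e-01  7.94941294e+01] [-0.52710384 -0.18861992  0.34569505]
```

```bash
python3 -m crank '[[[0,0,-0.011],[0.1,-0.016,0],-1],[[0,0,0],[0.072,-0.015,0],-1],[[0,0,0],[0,0,0],-1],[[0,0,0],[0,0,0],-1]]'; python3 - <<'E'
from m import *
s=sense();print(s['tool_pos'],np.degrees(s['tool_rot']))
c=read_camera('wrist'); print(c['origin'],c['orientation'],c['fovy'],c['dist_coeffs']);cv2.imwrite('pics/w1.png',c['image'])
E
```

```text
t: 1.5
tool_pos: [0.5927, 0.3364, 0.192]
tool_rot: [-3.138, 0.003, 1.368]
contact_force: [-1.4, -0.2, 0.1]
grip_width: 0.0954
[0.5927152  0.33641513 0.1919742 ] [-1.79798573e+02  1.77908888e-01  7.83878889e+01]
[0.52095546 0.35159889 0.39141468] [2.87350097e+00 1.10559191e-03 1.36701183e+00] 70.27025686767095 [-0.01016368  0.          0.          0.          0.        ]
```

View pics/w1.png

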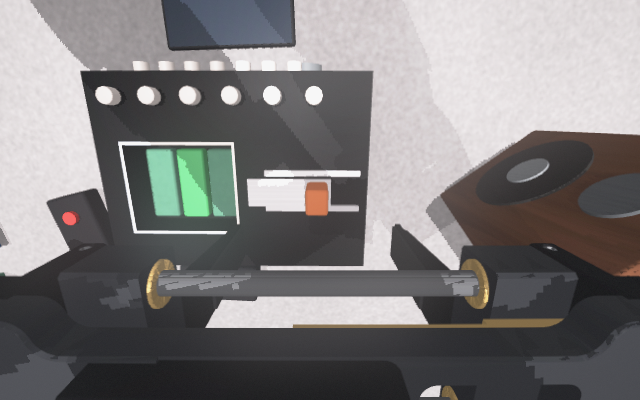

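The wrist view shows the bay frame corners at about (120,143), (234,143), (239,223) and (134,233), with the orange grip at (317,198). The speaker's near corner is at about (430,207). I'll compare this with the estimate.

```bash
cat >> m.py <<'E'
def model(P,th):
    M=np.array([[np.cos(th),-np.sin(th)],[np.sin(th),np.cos(th)]])
    return lambda v:np.r_[np.array(P)+M@np.array(v[:2]),.08+v[2]]
def zoom(c,roi,k,polys,name):
    x0,y0,x1,y1=roi; im=cv2.resize(c['image'][y0:y1,x0:x1],None,fx=k,fy=k,interpolation=cv2.INTER_CUBIC)
    for P,col in polys:
        q=((proj(c,P)-[x0,y0]+.5)*k-.5).round().astype(int); cv2.polylines(im,[q],True,col,1)
    cv2.imwrite(name,im)
E
python3 - <<'E'
from m import *
c=read_camera('wrist')
s,ce,r,w=blob(c,(0,0,150),(180,60,255),(110,135,244,240),.08)
print(s,[np.round(v,2) for v in r])
q=cv2.approxPolyDP((w*1000).astype('float32'),15,True).reshape(-1,2); print(q.round(1))
s,ce,r,w=blob(c,(3,120,80),(20,255,255),(290,170,345,225),.134); print(s,ce,[np.round(v,2) for v in r])
f=model((.5622,.1858),np.radians(-11.4))
B=[f((x,y,0)) for x,y in[(.05,.06),(.05,-.06),(-.05,-.06),(-.05,.06)]]
G=[f((x,.154+y,.054)) for x,y in[(.013,.011),(.013,-.011),(-.013,-.011),(-.013,.011)]]
G2=[f((x,.154+y,.014)) for x,y in[(.013,.011),(.013,-.011),(-.013,-.011),(-.013,.011)]]
zoom(c,(100,120,400,270),2.6,[(B,(0,0,255)),(G,(255,0,255)),(G2,(255,255,0))],'pics/w1z.png')
E
```

```text
[ 118  141  122   93 1314] [array([562.49, 185.36]), array([126.41, 106.83]), np.float64(78.11)]
[[497.4 135.6]
 [602.1 114.4]
 [621.3 220.9]
 [599.  118.2]
 [502.4 138.3]
 [526.4 253.6]
 [614.8 238.6]
 [523.9 257.6]]
[306 183  22  33 703] [316.45092461 199.19630156] [array([590.31, 336.13]), array([20.02, 31.2 ]), np.float64(78.35)]
```

View pics/w1z.png

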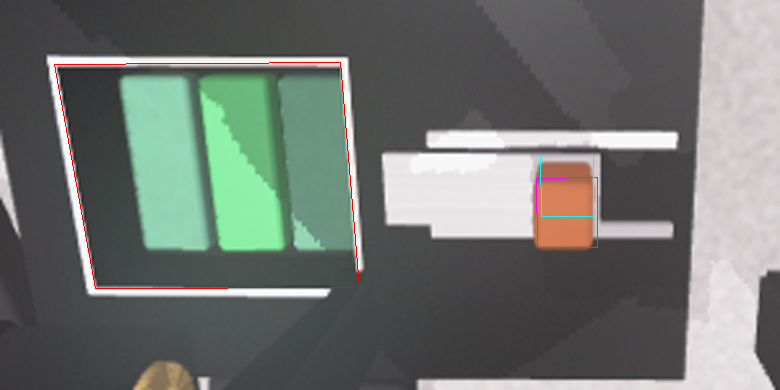

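```bash
python3 -m crank '[[[0,0,0],[0.003,-0.004,-0.15],-1],[[0,0,0],[0,0,-0.15],-1],[[0,0,0],[0,0,-0.052],-1],[[0,0,0],[0,0,0],-1],[[0,0,0],[0,0,0],1],[[0,0,0],[0,0,0],1],[[0,0,0],[0,0,0],1],[[0,0,0],[0,0,0],1],[[0,0,0],[0,0,0],1],[[0,0,0],[0,0,0],1]]'
```

```text
t: 2.6
tool_pos: [0.5921, 0.3394, 0.1113]
tool_rot: [3.135, -0.004, 1.373]
contact_force: [-0.3, -0.1, -0.1]
grip_width: 0.0526
```

```bash
python3 -m crank '[[[0,0,0],[0.004,-0.014,-0.03],0.2],[[0,0,0],[0,0,0],0.2],[[0,0,0],[0,0,0],0.2]]'; python3 -c "
from h import *
s=sense();print(s['tool_pos'],np.degrees(s['tool_rot']),s['grip_width'])"
```

```text
t: 2.9
tool_pos: [0.5932, 0.3354, 0.1031]
tool_rot: [3.135, -0.004, 1.373]
contact_force: [0.2, -0.6, -0.8]
grip_width: 0.0387
[0.5932227  0.33541616 0.10314324] [179.64588713  -0.23495688  78.65087039] 0.03868947372212883
```

```bash
python3 -m crank '[[[0,0,0],[0,0,0],1],[[0,0,0],[0,0,0],1],[[0,0,0],[0,0,0],1],[[0,0,0],[0,0,0],1],[[0,0,0],[0,0,0],1]]'; python3 -m crank '[[[0,0,0],[0.004,0.02,0],1],[[0,0,0],[0.004,0.02,0],1],[[0,0,0],[0.004,0.02,0],1],[[0,0,0],[0,0,0],1]]'
```

```text
t: 3.4
tool_pos: [0.5932, 0.3352, 0.1028]
tool_rot: [3.136, -0.003, 1.373]
contact_force: [-0.4, -1.1, -1.0]
grip_width: 0.0205
t: 3.8
tool_pos: [0.5964, 0.3508, 0.1028]
tool_rot: [3.136, -0.002, 1.372]
contact_force: [0.6, -1.3, 0.7]
grip_width: 0.0204
```

```bash
python3 -m crank '[[[0,0,0],[0.003,0.016,0],1],[[0,0,0],[0.002,0.008,0],1],[[0,0,0],[0,0,0],1]]';python3 -m crank '[[[0,0,0],[0.002,0.01,0],1],[[0,0,0],[0.002,0.01,0],1]]'; python3 -m crank '[[[0,0,0],[0.002,0.012,0],1]]'
```

```text
t: 4.1
tool_pos: [0.5976, 0.3564, 0.1028]
tool_rot: [3.137, 0.0, 1.373]
contact_force: [-0.6, -4.0, 1.5]
grip_width: 0.0208
t: 4.3
tool_pos: [0.5975, 0.3567, 0.1027]
tool_rot: [3.139, 0.01, 1.374]
contact_force: [-3.2, -18.9, 6.4]
grip_width: 0.0205
t: 4.4
tool_pos: [0.5975, 0.3566, 0.1027]
tool_rot: [3.141, 0.016, 1.374]
contact_force: [-3.4, -21.0, 6.4]
grip_width: 0.0204
```

```bash
python3 -m crank '[[[0,0,0],[0,0,0],1],[[0,0,0],[0,0,0],-1],[[0,0,0],[0,0,0],-1],[[0,0,0],[0,0,0],-1],[[0,0,0],[0,0,0],-1],[[0,0,0],[0,0,0],-1],[[0,0,0],[0,0,0.1],-1],[[0,0,0],[0,0,0.19],-1],[[0,0,0],[0,0,0.19],-1],[[0,0,0],[0,0,0.19],-1],[[0,0,0],[0,0,0.1],-1],[[0,0,0],[0,0,0],-1]]'
```

```text
t: 5.6
tool_pos: [0.5951, 0.3575, 0.3014]
tool_rot: [-3.14, 0.016, 1.374]
contact_force: [0.6, 0.2, -0.1]
grip_width: 0.0948
```

```bash
python3 -m crank '[[[0,0,-0.072],[-0.02,-0.19,0],-1],[[0,0,-0.072],[-0.02,-0.19,0],-1],[[0,0,-0.072],[-0.02,-0.19,0],-1],[[0,0,-0.072],[-0.02,-0.19,0],-1],[[0,0,-0.072],[-0.02,-0.19,0],-1],[[0,0,-0.072],[-0.02,-0.19,0],-1],[[0,0,-0.072],[-0.02,-0.19,0],-1],[[0,0,-0.072],[-0.02,-0.19,0],-1],[[0,0,-0.072],[-0.02,-0.19,0],-1],[[0,0,-0.072],[-0.02,-0.19,0],-1],[[0,0,-0.072],[-0.02,-0.15,0],-1],[[0,0,0],[0,0,0],-1]]'; python3 - <<'E'
from m import *
s=sense();print(s['t'],s['tool_pos'],np.degrees(s['tool_rot']),s['joint_pos'])
c=read_camera('top')
s,ce,r,w=blob(c,(5,150,100),(18,255,255),(150,130,230,200),.134);print(ce,ground(c,[ce],.134))
E
```

```text
t: 6.8
tool_pos: [0.5303, -0.1713, 0.2881]
tool_rot: [-3.132, 0.025, 0.083]
contact_force: [1.0, 1.9, -0.1]
grip_width: 0.0951
6.8 [ 0.53027933 -0.17125469  0.28807061] [-179.46784432    1.43394505    4.76352387] [-0.42864731  0.31598927  1.55977241 -0.00432386  1.29220242 -0.51042636]
[176.7816092  160.88505747] [[0.59506828 0.3539525  0.134     ]]
```

```bash
cat > go.py <<'E'
import sys
from h import *
def delta(x,y,z,yaw):
    s=sense(); Rt=R.from_euler('xyz',[np.pi,0,np.radians(yaw)]); 
    rv=(Rt*R.from_matrix(rot(s['tool_rot'])).inv()).as_rotvec(degrees=True)/90
    d=(np.array([x,y,z])-s['tool_pos'])
    print('t',round(s['t'],2),'turn',rv.round(4),'shift',(d/.25).round(4),'mm',(d*1000).round(1),'F',np.round(s['contact_force'],1),'w',round(s['grip_width'],4))
if __name__=='__main__': delta(*map(float,sys.argv[1:]))
E
python3 go.py .539 -.216 .22 1.5
```

```text
t 6.85 turn [-0.0054 -0.0164 -0.0386] shift [ 0.0342 -0.1859 -0.272 ] mm [  8.6 -46.5 -68. ] F [ 0.1 -0.1 -0.8] w 0.0947
```

```bash
python3 -m crank '[[[-0.005,-0.016,-0.039],[0.017,-0.09,-0.136],-1],[[0,0,0],[0.017,-0.095,-0.136],-1],[[0,0,0],[0,0,0],-1],[[0,0,0],[0,0,0],-1]]'; python3 go.py .539 -.216 .22 1.5; python3 - <<'E'
from m import *
c=read_camera('wrist')
f=model((.539,-.216),np.radians(1.5))
b=lambda x,y,z:[f((sx*x/2,sy*y/2,z-.08)) for sx,sy in[(1,1),(1,-1),(-1,-1),(-1,1)]]
for n,lo,hi,z in [('plate',(95,90,40),(125,255,255),.016),('handle',(18,100,80),(38,255,255),.060)]:
    s,ce,r,w=blob(c,lo,hi,(0,0,640,400),z); print(n,s,ce.round(1),[np.round(v,1) for v in r])
zoom(c,(0,0,640,400),1.2,[(b(.125,.145,.016),(0,0,255)),(b(.024,.06,.06),(255,0,255))],'pics/w2.png')
E
```

```text
t: 7.25
tool_pos: [0.5395, -0.213, 0.2168]
tool_rot: [-3.14, -0.0, 0.03]
contact_force: [0.3, -0.2, 0.1]
grip_width: 0.0954
t 7.25 turn [-0.0013  0.0002 -0.0027] shift [-0.0019 -0.012   0.0128] mm [-0.5 -3.   3.2] F [ 0.3 -0.2  0.1] w 0.0954
plate [ 273  127   89   99 7473] [317. 174.] [array([ 540.7, -217.5]), array([122.9, 142.4]), np.float64(1.7)]
handle [393 319 170   9 831] [495.9 323.5] [array([ 785.2, -420.3]), array([251.5,  14.1]), np.float64(1.3)]
```

View pics/w2.png

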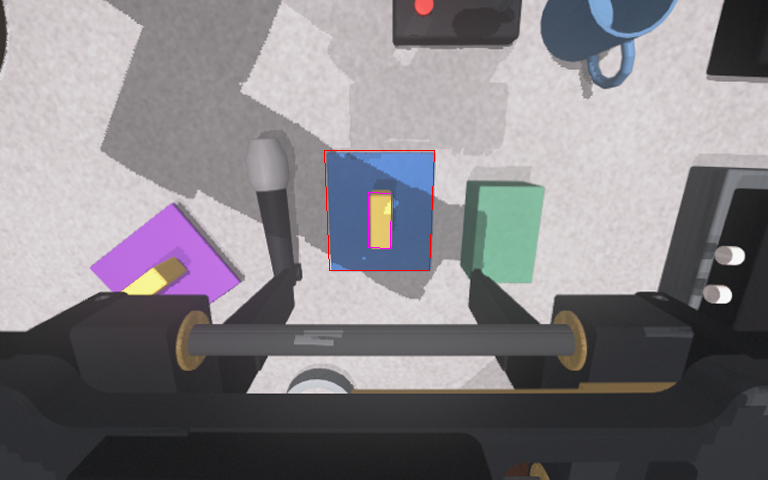

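The overlay matches the blue plate and the yellow handle closely, so the cover is at about (0.5395, -0.2165) with a yaw of 1.6°. The vocal mic and the green box are clear of the jaws.

```bash
python3 -m crank '[[[0,0,0],[0,-0.014,-0.19],-1],[[0,0,0],[0,0,-0.19],-1],[[0,0,0],[0,0,-0.19],-1],[[0,0,0],[0,0,-0.1],-1],[[0,0,0],[0,0,0],-1],[[0,0,0],[0,0,0],-1]]'; python3 go.py .5395 -.2165 .027 1.6
```

```text
t: 7.9
tool_pos: [0.5444, -0.2109, 0.0531]
tool_rot: [3.137, -0.013, 0.041]
contact_force: [0.2, -0.5, 0.6]
grip_width: 0.0949
t 7.9 turn [ 0.0026  0.0084 -0.0086] shift [-0.0195 -0.0224 -0.1042] mm [ -4.9  -5.6 -26.1] F [ 0.2 -0.5  0.6] w 0.0949
```

```bash
python3 -m crank '[[[0.003,0.008,-0.009],[-0.02,-0.022,-0.06],-1],[[0,0,0],[0,0,-0.04],-1],[[0,0,0],[0,0,0],-1],[[0,0,0],[0,0,0],-1]]'; python3 go.py .5395 -.2165 .027 1.6
```

```text
t: 8.3
tool_pos: [0.5415, -0.2173, 0.0311]
tool_rot: [3.139, -0.006, 0.027]
contact_force: [0.3, 0.1, 0.5]
grip_width: 0.0953
t 8.3 turn [0.0016 0.004  0.0004] shift [-0.008   0.0033 -0.0163] mm [-2.   0.8 -4.1] F [0.3 0.1 0.5] w 0.0953
```

```bash
python3 -m crank '[[[0.0016,0.004,0],[-0.008,0.003,-0.016],-1],[[0,0,0],[0,0,0],-1],[[0,0,0],[0,0,0],-1],[[0,0,0],[0,0,0],1],[[0,0,0],[0,0,0],1],[[0,0,0],[0,0,0],1],[[0,0,0],[0,0,0],1],[[0,0,0],[0,0,0],1],[[0,0,0],[0,0,0],1],[[0,0,0],[0,0,0],1],[[0,0,0],[0,0,0],1],[[0,0,0],[0,0,0],1]]'; python3 go.py .5395 -.2165 .027 1.6
```

```text
t: 9.5
tool_pos: [0.5399, -0.2168, 0.028]
tool_rot: [3.141, -0.001, 0.027]
contact_force: [0.3, 0.6, -0.6]
grip_width: 0.0288
t 9.5 turn [0.0005 0.0008 0.0005] shift [-0.0015  0.0014 -0.0042] mm [-0.4  0.3 -1. ] F [ 0.3  0.6 -0.6] w 0.0288
```

```bash
python3 -m crank '[[[0,0,0],[0,0,0],1],[[0,0,0],[0,0,0],1],[[0,0,0],[0,0,0],1],[[0,0,0],[0,0,0.05],1],[[0,0,0],[0,0,0.1],1],[[0,0,0],[0,0,0.15],1],[[0,0,0],[0,0,0.18],1],[[0,0,0],[0,0,0.18],1],[[0,0,0],[0,0,0.18],1],[[0,0,0],[0,0,0.18],1],[[0,0,0],[0,0,0.08],1],[[0,0,0],[0,0,0],1]]'; python3 go.py .5395 -.2165 .31 1.6
```

```text
t: 10.7
tool_pos: [0.5345, -0.2138, 0.3184]
tool_rot: [-3.14, 0.002, 0.027]
contact_force: [0.1, -0.3, -2.8]
grip_width: 0.023
t 10.7 turn [-0.0009 -0.0015  0.0005] shift [ 0.02   -0.0107 -0.0335] mm [ 5.  -2.7 -8.4] F [ 0.1 -0.3 -2.8] w 0.023
```

```bash
python3 -m crank '[[[0,0,-0.016],[0.0125,0.1,0],1],[[0,0,-0.016],[0.0125,0.16,0],1],[[0,0,-0.016],[0.0125,0.18,0],1],[[0,0,-0.016],[0.0125,0.18,0],1],[[0,0,-0.016],[0.0125,0.18,0],1],[[0,0,-0.016],[0.0125,0.18,0],1],[[0,0,-0.016],[0.0125,0.18,0],1],[[0,0,-0.016],[0.0125,0.18,0],1],[[0,0,-0.016],[0.0125,0.16,0],1],[[0,0,0],[0,0.08,0],1],[[0,0,0],[0,0,0],1],[[0,0,0],[0,0,0],1]]'; python3 go.py .5624 .1856 .18 -11.7
```

```text
t: 11.9
tool_pos: [0.5529, 0.1962, 0.3023]
tool_rot: [3.139, 0.026, -0.211]
contact_force: [0.2, -0.1, -2.5]
grip_width: 0.0227
t 11.9 turn [-0.0015 -0.0164  0.0046] shift [ 0.0379 -0.0425 -0.4893] mm [   9.5  -10.6 -122.3] F [ 0.2 -0.1 -2.5] w 0.0227
```

```bash
python3 -m crank '[[[-0.001,-0.016,0.005],[0.038,-0.042,-0.1],1],[[0,0,0],[0,0,-0.15],1],[[0,0,0],[0,0,-0.15],1],[[0,0,0],[0,0,-0.1],1],[[0,0,0],[0,0,0],1],[[0,0,0],[0,0,0],1]]'; python3 go.py .5624 .1856 .14 -11.7
```

```text
t: 12.5
tool_pos: [0.5613, 0.1786, 0.1722]
tool_rot: [3.141, 0.001, -0.208]
contact_force: [-0.3, -0.4, -1.8]
grip_width: 0.0227
t 12.5 turn [ 0.0005 -0.001   0.0027] shift [ 0.0044  0.028  -0.1287] mm [  1.1   7.  -32.2] F [-0.3 -0.4 -1.8] w 0.0227
```

```bash
python3 -m crank '[[[0,0,0.003],[0.004,0.028,-0.06],1],[[0,0,0],[0,0,-0.05],1],[[0,0,0],[0,0,0],1],[[0,0,0],[0,0,0],1],[[0,0,0],[0,0,0],1]]'; python3 go.py .5624 .1856 .14 -11.7; python3 - <<'E'
from m import *
c=read_camera('wrist'); s=sense()
z=s['tool_pos'][2]
s2,ce,r,w=blob(c,(95,90,40),(125,255,255),(100,60,500,290),z-.012);print([np.round(v,1) for v in r])
f=model((.5624,.1856),np.radians(-11.7))
b=lambda x,y,z:[f((sx*x/2,sy*y/2,z)) for sx,sy in[(1,1),(1,-1),(-1,-1),(-1,1)]]
B=[(b(.1,.12,0),(0,0,255)),(b(.125,.145,z-.012-.08),(255,255,0)),(b(.024,.06,z+.032-.08),(255,0,255))]
zoom(c,(60,60,500,290),1.8,B,'pics/w3.png')
c=read_camera('top'); s2,ce,r,w=blob(c,(95,90,40),(125,255,255),(200,130,280,215),z-.012);print([np.round(v,1) for v in r])
E
```

```text
t: 13.0
tool_pos: [0.564, 0.1858, 0.1459]
tool_rot: [-3.141, -0.003, -0.204]
contact_force: [-0.3, 0.4, -2.3]
grip_width: 0.0231
t 13.0 turn [-0.0002  0.0022 -0.0002] shift [-0.0063 -0.001  -0.0235] mm [-1.6 -0.2 -5.9] F [-0.3  0.4 -2.3] w 0.0231
[array([570.4, 209.8]), array([ 93.2, 123.2]), np.float64(78.3)]
[array([556.3, 144.9]), array([ 64.3, 126. ]), np.float64(78.8)]
```

View pics/w3.png

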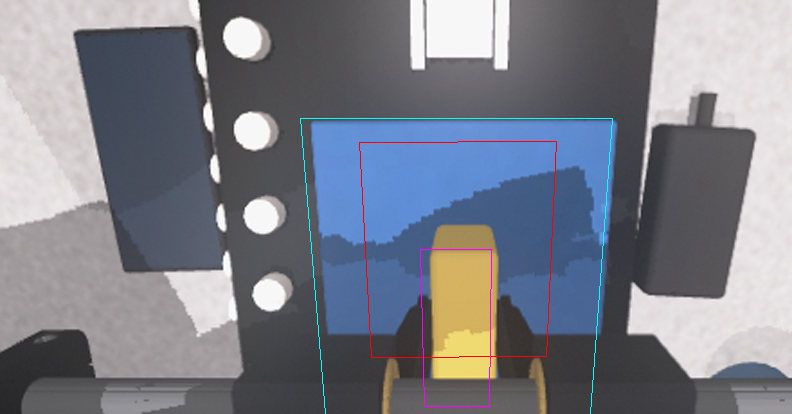

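The held cover is square over the bay, sitting about 2.5 mm too far along the amplifier's +x. 1.6 mm of that is TCP error. I'll correct it and lower the cover.

```bash
python3 -m crank '[[[0,0.002,0],[-0.01,0.002,-0.04],1],[[0,0,0],[0,0,-0.03],1],[[0,0,0],[0,0,0],1],[[0,0,0],[0,0,0],1],[[0,0,0],[0,0,0],1]]'; python3 go.py .5615 .186 .098 -11.7
```

```text
t: 13.6
tool_pos: [0.5613, 0.1864, 0.1272]
tool_rot: [-3.141, -0.001, -0.204]
contact_force: [-0.6, 0.4, -2.7]
grip_width: 0.0231
t 13.6 turn [-0.0002  0.0004 -0.0002] shift [ 0.0009 -0.0015 -0.1168] mm [  0.2  -0.4 -29.2] F [-0.6  0.4 -2.7] w 0.0231
```

```bash
python3 -m crank '[[[0,0,0],[0,0,-0.03],1],[[0,0,0],[0,0,-0.03],1],[[0,0,0],[0,0,0],1],[[0,0,0],[0,0,0],1]]'; python3 go.py .5615 .186 .098 -11.7
```

```text
t: 14.0
tool_pos: [0.5614, 0.1864, 0.1109]
tool_rot: [-3.141, -0.001, -0.204]
contact_force: [-0.0, -1.4, -2.5]
grip_width: 0.023
t 14.0 turn [-0.0003  0.0006 -0.0001] shift [ 0.0004 -0.0014 -0.0516] mm [  0.1  -0.4 -12.9] F [-0.  -1.4 -2.5] w 0.023
```

```bash
python3 -m crank '[[[0,0,0],[0,0,-0.02],1],[[0,0,0],[0,0,0],1]]';  python3 -m crank '[[[0,0,0],[0,0,-0.02],1],[[0,0,0],[0,0,0],1]]'; python3 go.py .5615 .186 .098 -11.7
```

```text
t: 14.2
tool_pos: [0.5614, 0.1864, 0.1056]
tool_rot: [-3.141, -0.001, -0.204]
contact_force: [0.0, -0.5, -3.3]
grip_width: 0.0228
t: 14.4
tool_pos: [0.5615, 0.1864, 0.1002]
tool_rot: [-3.141, -0.001, -0.204]
contact_force: [0.5, 1.1, -3.1]
grip_width: 0.0232
t 14.4 turn [-0.0003  0.0008 -0.0001] shift [-0.0001 -0.0015 -0.0088] mm [-0.  -0.4 -2.2] F [ 0.5  1.1 -3.1] w 0.0232
```

Below 0.108 m with no contact, so the lips are inside the opening. I'll lower the last 2–3 mm.

```bash
python3 -m crank '[[[0,0,0],[0,0,-0.012],1],[[0,0,0],[0,0,0],1]]'; python3 -m crank '[[[0,0,0],[0,0,-0.008],1]]';  python3 go.py .5615 .186 .098 -11.7
```

```text
t: 14.6
tool_pos: [0.5619, 0.1865, 0.0976]
tool_rot: [-3.14, -0.002, -0.204]
contact_force: [0.0, 0.7, -3.0]
grip_width: 0.0235
t: 14.7
tool_pos: [0.5622, 0.1866, 0.0972]
tool_rot: [-3.14, -0.003, -0.204]
contact_force: [-11.2, -2.9, 34.1]
grip_width: 0.0231
t 14.7 turn [-0.0006  0.0023 -0.0002] shift [-0.0026 -0.0023  0.0031] mm [-0.7 -0.6  0.8] F [-11.2  -2.9  34.1] w 0.0231
```

```bash
python3 -m crank '[[[0,0,0],[0,0,0],1],[[0,0,0],[0,0,0],-1],[[0,0,0],[0,0,0],-1],[[0,0,0],[0,0,0],-1],[[0,0,0],[0,0,0],-1],[[0,0,0],[0,0,0],-1],[[0,0,0],[0,0,0.05],-1],[[0,0,0],[0,0,0.12],-1],[[0,0,0],[0,0,0.15],-1],[[0,0,0],[0,0,0.12],-1],[[0,0,0],[0,0,0],-1]]' && python3 -m crank '[[[0,0,0.09],[0.012,0.06,0],-1],[[0,0,0.09],[0.012,0.06,0],-1],[[0,0,0.09],[0.012,0.06,0],-1],[[0,0,0.09],[0.012,0.06,0],-1],[[0,0,0.09],[0.012,0.06,0],-1],[[0,0,0.09],[0.012,0.06,0],-1],[[0,0,0.09],[0.012,0.06,0],-1],[[0,0,0.09],[0.012,0.06,0],-1],[[0,0,0.09],[0.012,0.06,0],-1],[[0,0,0.09],[0.012,0.06,0],-1],[[0,0,0.09],[0.012,0.06,0],-1],[[0,0,0],[0,0,0],-1]]'; python3 go.py .5976 .3567 .20 78.4; python3 - <<'E'
from m import *
c=read_camera('top')
f=model((.5624,.1856),np.radians(-11.7))
b=lambda x,y,z,cy=0:[f((sx*x/2,cy+sy*y/2,z)) for sx,sy in[(1,1),(1,-1),(-1,-1),(-1,1)]]
B=[(b(.125,.145,.006),(0,0,255)),(b(.024,.06,.05),(255,0,255)),(b(.026,.022,.054,.1745),(0,255,0))]
zoom(c,(140,120,290,240),5,B,'pics/t2.png')
s=c
c=read_camera('scene'); print(proj(c,[f((0,0,0))]))
x,y=proj(c,[f((0,.05,0))])[0].astype(int)
zoom(c,(x-80,y-60,x+80,y+60),5,[(b(.125,.145,.006),(0,0,255))],'pics/s2.png')
E
```

```text
t: 15.8
tool_pos: [0.562, 0.1866, 0.2145]
tool_rot: [-3.139, -0.004, -0.204]
contact_force: [0.6, -0.3, -0.1]
grip_width: 0.0934
t: 17.0
tool_pos: [0.594, 0.3569, 0.2168]
tool_rot: [-3.137, -0.005, 1.413]
contact_force: [0.1, -0.2, 0.1]
grip_width: 0.0952
t 17.0 turn [-0.0036 -0.0025 -0.0285] shift [ 0.0144 -0.0007 -0.0671] mm [  3.6  -0.2 -16.8] F [ 0.1 -0.2  0.1] w 0.0952
[[379.84302038 148.16726868]]
```

View pics/s2.png

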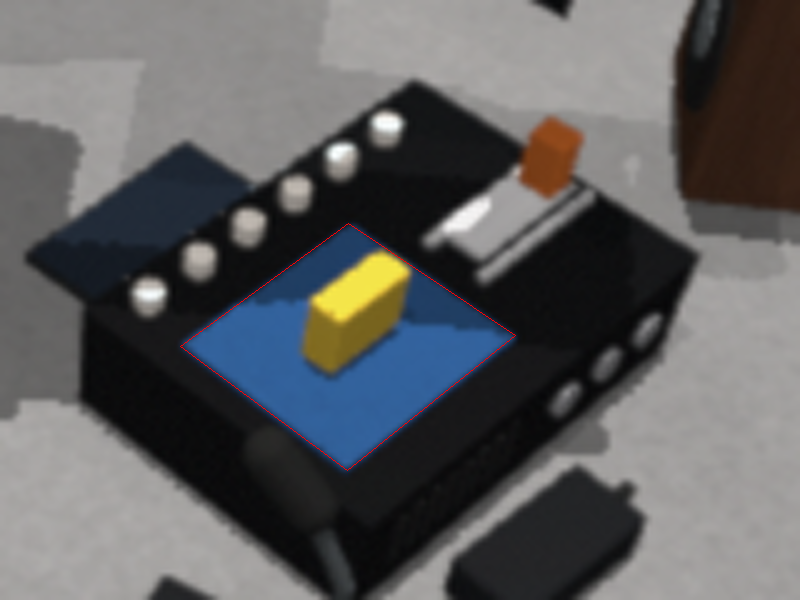

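The scene view shows the cover seated flush and matching the overlay. The lock is fully open, with its tongue short of the cover. Next I'll grip the lock.

```bash
python3 -m crank '[[[-0.003,-0.002,-0.028],[0.014,-0.001,-0.1],-1],[[0,0,0],[0,0,-0.15],-1],[[0,0,0],[0,0,-0.13],-1],[[0,0,0],[0,0,0],-1],[[0,0,0],[0,0,0],-1]]'; python3 go.py .5976 .3567 .103 78.4
```

```text
t: 17.6
tool_pos: [0.5977, 0.3512, 0.1225]
tool_rot: [3.14, -0.002, 1.339]
contact_force: [0.5, -0.2, 1.6]
grip_width: 0.0957
t 17.6 turn [-0.0008  0.0015  0.0184] shift [-0.0005  0.0222 -0.0779] mm [ -0.1   5.5 -19.5] F [ 0.5 -0.2  1.6] w 0.0957
```

```bash
python3 -m crank '[[[0,0.001,0.018],[0,0.022,-0.04],-1],[[0,0,0],[0,0,-0.03],-1],[[0,0,0],[0,0,0],0.3],[[0,0,0],[0,0,0],0.3]]'; python3 go.py .5976 .3567 .103 78.4
```

```text
t: 18.0
tool_pos: [0.5994, 0.3573, 0.1085]
tool_rot: [3.136, -0.005, 1.367]
contact_force: [0.7, 0.5, 0.1]
grip_width: 0.0844
t 18.0 turn [-0.0025  0.0039  0.0006] shift [-0.0072 -0.0025 -0.0218] mm [-1.8 -0.6 -5.5] F [0.7 0.5 0.1] w 0.0844
```

```bash
python3 -m crank '[[[-0.0025,0.004,0],[-0.007,-0.0025,-0.022],0.3],[[0,0,0],[0,0,0],0.3],[[0,0,0],[0,0,0],1],[[0,0,0],[0,0,0],1],[[0,0,0],[0,0,0],1],[[0,0,0],[0,0,0],1],[[0,0,0],[0,0,0],1],[[0,0,0],[0,0,0],1],[[0,0,0],[0,0,0],1],[[0,0,0],[0,0,0],1],[[0,0,0],[0,0,0],1]]'; python3 go.py .5976 .3567 .103 78.4
```

```text
t: 19.1
tool_pos: [0.598, 0.3567, 0.1043]
tool_rot: [3.14, -0.0, 1.367]
contact_force: [-0.2, 1.1, 0.3]
grip_width: 0.0011
t 19.1 turn [-0.0001  0.0008  0.0008] shift [-0.0017  0.     -0.0052] mm [-0.4  0.  -1.3] F [-0.2  1.1  0.3] w 0.0011
```

The grip closed on nothing (1 mm opening), so I need to look at where the block is.

```bash
python3 - <<'E'
from m import *
print(rot(sense()['tool_rot'])[:,2])
c=read_camera('scene')
f=model((.5624,.1856),np.radians(-11.7))
b=lambda x,y,z,cy=0:[f((sx*x/2,cy+sy*y/2,z)) for sx,sy in[(1,1),(1,-1),(-1,-1),(-1,1)]]
x,y=proj(c,[f((0,.12,.05))])[0].astype(int)
zoom(c,(x-80,y-60,x+80,y+60),5,[(b(.026,.022,.054,.1745),(0,255,0)),(b(.026,.022,.014,.1745),(0,255,255))],'pics/s3.png')
c=read_camera('wrist'); s,ce,r,w=blob(c,(3,120,60),(20,255,255),(100,100,500,300),.134); print(s,ce,[np.round(v,2) for v in r])
E
```

```text
[ 1.32917245e-03  2.06168803e-04 -9.99999095e-01]
[300 205  33  51 803] [315.36986301 219.75840598] [array([592.15, 357.13]), array([20.58, 34.33]), np.float64(77.31)]
```

View pics/s3.png

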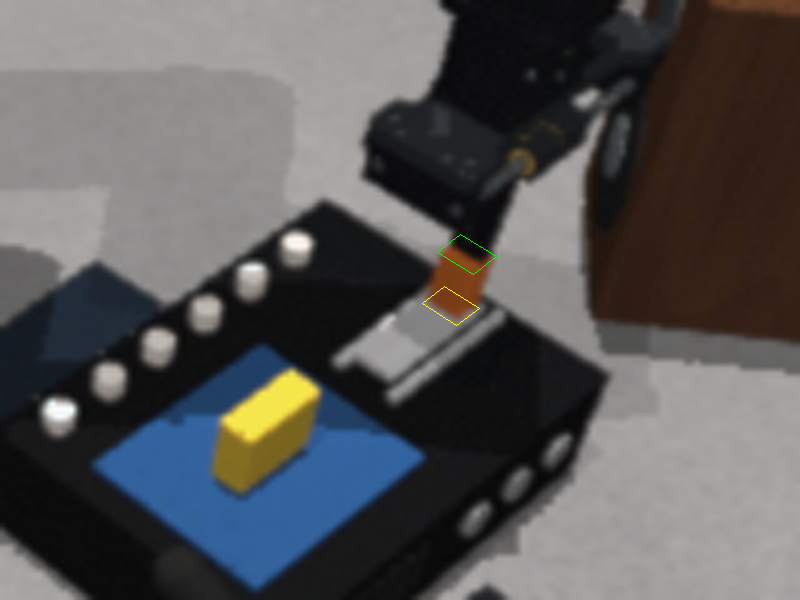

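```bash
python3 - <<'E'
from m import *
s=sense(); print({k:np.round(v,3) for k,v in s.items()})
c=read_camera('wrist'); print(c['origin'],c['orientation'])
f=model((.5624,.1856),np.radians(-11.7))
b=lambda x,y,z,cy=0:[f((sx*x/2,cy+sy*y/2,z)) for sx,sy in[(1,1),(1,-1),(-1,-1),(-1,1)]]
zoom(c,(160,120,480,340),2.4,[(b(.026,.022,.054,.1745),(0,255,0)),(b(.026,.022,.014,.1745),(0,255,255)),(b(.125,.145,.006),(0,0,255))],'pics/w4.png')
E
```

```text
{'t': np.float64(19.2), 'joint_pos': array([ 0.443,  0.67 ,  1.448, -0.   ,  1.023, -0.924]), 'dq': array([-0.   ,  0.002, -0.   , -0.001,  0.003, -0.001]), 'joint_torque': array([-1.5000e-02, -7.0802e+01, -2.4414e+01,  1.5000e-02,  5.8000e-02,
        0.0000e+00]), 'tool_pos': array([0.598, 0.357, 0.104]), 'tool_rot': array([ 3.14 , -0.   ,  1.367]), 'contact_force': array([0.061, 0.008, 0.354]), 'wrist_torque': array([0.042, 0.022, 0.011]), 'grip_width': np.float64(0.001)}
[0.5252128  0.37145959 0.30335394] [ 2.86883046e+00 -2.43506840e-03  1.36598516e+00]
```

View pics/w4.png

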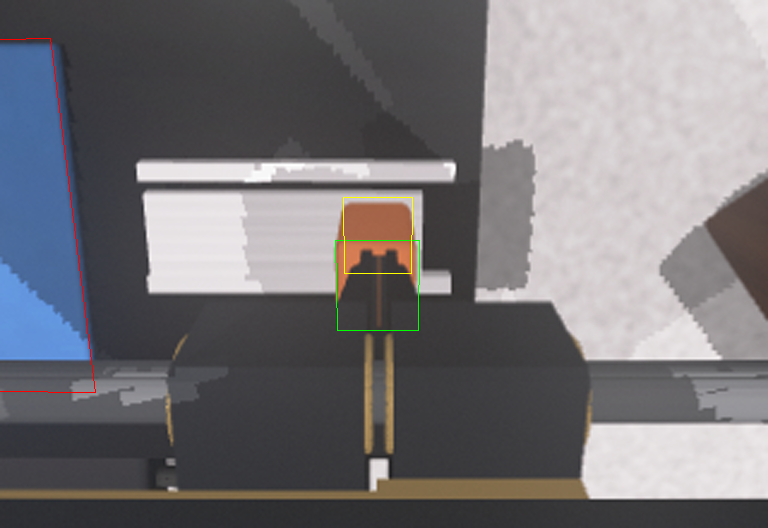

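The wrist view shows the fingers shut at (378,255), over the block, while the cover and lock are undisturbed. The pose and image agree, so I'll open and close again in steps, watching the width.

```bash
python3 -m crank '[[[0,0,0],[0,0,0],-0.1],[[0,0,0],[0,0,0],-0.1],[[0,0,0],[0,0,0],-0.1],[[0,0,0],[0,0,0],-0.1],[[0,0,0],[0,0,0],-0.1]]'; python3 go.py .5976 .3567 .103 78.4; python3 - <<'E'
from m import *
c=read_camera('wrist')
f=model((.5624,.1856),np.radians(-11.7))
b=lambda x,y,z,cy=0:[f((sx*x/2,cy+sy*y/2,z)) for sx,sy in[(1,1),(1,-1),(-1,-1),(-1,1)]]
s,ce,r,w=blob(c,(3,120,60),(20,255,255),(100,100,500,300),.134); print(s,ce,[np.round(v,2) for v in r])
c['image']=c['image'].copy()
zoom(c,(220,170,420,310),4,[(b(.026,.022,.054,.1745),(0,255,0))],'pics/w5.png')
E
```

```text
t: 19.75
tool_pos: [0.598, 0.3568, 0.1041]
tool_rot: [3.141, -0.0, 1.367]
contact_force: [-0.3, -0.2, -0.0]
grip_width: 0.0351
t 19.75 turn [-0.0001  0.0007  0.0008] shift [-0.0016 -0.0003 -0.0045] mm [-0.4 -0.1 -1.1] F [-0.3 -0.2 -0. ] w 0.0351
[ 300  205   33   52 1632] [315.97977941 231.12561275] [array([592.46, 357.09]), array([20.88, 34.93]), np.float64(78.2)]
```

View pics/w5.png

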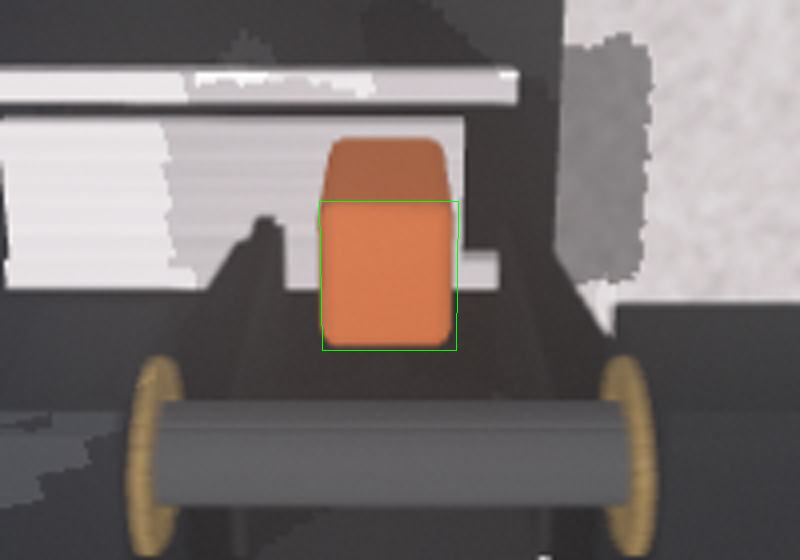

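The fingers now straddle the block, with the block top spanning about 320–455 px horizontally in this crop and a clear gap on each side. I'll close in short steps.

```bash
python3 -m crank '[[[0,0,0],[0,0,-0.004],0.3],[[0,0,0],[0,0,0],0.45]]'; python3 -m crank '[[[0,0,0],[0,0,0],0.5],[[0,0,0],[0,0,0],0.5],[[0,0,0],[0,0,0],0.5]]'; python3 -m crank '[[[0,0,0],[0,0,0],0.6],[[0,0,0],[0,0,0],0.6]]'
```

```text
t: 20.0
tool_pos: [0.5979, 0.3567, 0.1029]
tool_rot: [3.141, -0.0, 1.367]
contact_force: [0.9, -0.4, -1.0]
grip_width: 0.0333
t: 20.3
tool_pos: [0.5979, 0.3567, 0.1028]
tool_rot: [3.141, -0.0, 1.367]
contact_force: [0.5, -0.2, -1.5]
grip_width: 0.0236
t: 20.5
tool_pos: [0.5978, 0.3562, 0.1028]
tool_rot: [3.141, 0.001, 1.367]
contact_force: [-1.0, -0.4, -0.7]
grip_width: 0.0207
```

The block is held at 20.7 mm. Now I'll slide the lock home.

```bash
python3 -m crank '[[[0,0,0],[-0.004,-0.02,0],0.6],[[0,0,0],[-0.005,-0.025,0],0.6],[[0,0,0],[-0.005,-0.025,0],0.6],[[0,0,0],[0,0,0],0.6]]'; python3 go.py .5875 .3077 .103 78.4
```

```text
t: 20.9
tool_pos: [0.594, 0.3383, 0.1028]
tool_rot: [3.141, -0.001, 1.367]
contact_force: [-1.0, -0.7, -1.3]
grip_width: 0.0205
t 20.9 turn [-0.0007  0.0008  0.0007] shift [-0.0261 -0.1225  0.0008] mm [ -6.5 -30.6   0.2] F [-1.  -0.7 -1.3] w 0.0205
```

```bash
python3 -m crank '[[[0,0,0],[-0.005,-0.025,0],0.6],[[0,0,0],[-0.005,-0.025,0],0.6],[[0,0,0],[-0.005,-0.025,0],0.6],[[0,0,0],[-0.005,-0.02,0],0.6],[[0,0,0],[0,0,0],0.6]]'; python3 -m crank '[[[0,0,0],[-0.004,-0.02,0],0.6],[[0,0,0],[0,0,0],0.6]]'; python3 go.py .5875 .3077 .103 78.4
```

```text
t: 21.4
tool_pos: [0.5886, 0.3122, 0.1028]
tool_rot: [3.141, -0.002, 1.367]
contact_force: [0.2, 1.4, -2.1]
grip_width: 0.0203
t: 21.6
tool_pos: [0.5875, 0.3072, 0.1028]
tool_rot: [3.141, -0.003, 1.367]
contact_force: [0.2, 3.3, -1.1]
grip_width: 0.0203
t 21.6 turn [-0.0015  0.001   0.0011] shift [-0.0001  0.002   0.0008] mm [-0.   0.5  0.2] F [ 0.2  3.3 -1.1] w 0.0203
```

Close to the stop, so I'll push on gently until the force rises.

```bash
python3 -m crank '[[[0,0,0],[-0.002,-0.01,0],0.6],[[0,0,0],[-0.002,-0.01,0],0.6]]'; python3 -m crank '[[[0,0,0],[-0.002,-0.012,0],0.6]]'; python3 -m crank '[[[0,0,0],[-0.002,-0.012,0],0.6]]'
```

```text
t: 21.8
tool_pos: [0.5876, 0.3069, 0.1029]
tool_rot: [3.138, -0.012, 1.366]
contact_force: [3.9, 21.0, -7.7]
grip_width: 0.0204
t: 21.9
tool_pos: [0.5877, 0.3069, 0.1029]
tool_rot: [3.137, -0.018, 1.366]
contact_force: [4.0, 23.2, -7.4]
grip_width: 0.0205
t: 22.0
tool_pos: [0.5877, 0.307, 0.1029]
tool_rot: [3.135, -0.023, 1.366]
contact_force: [4.1, 22.1, -7.5]
grip_width: 0.0205
```

The lock is hard on the stop after about 50.6 mm of travel. I'll release, retreat upward and check.

```bash
python3 -m crank '[[[0,0,0],[0,0,0],0.6],[[0,0,0],[0,0,0],0.3],[[0,0,0],[0,0,0],0],[[0,0,0],[0,0,0],-1],[[0,0,0],[0,0,0],-1],[[0,0,0],[0,0,0],-1],[[0,0,0],[0,0,0.08],-1],[[0,0,0],[0,0,0.15],-1],[[0,0,0],[0,0,0.18],-1],[[0,0,0],[0,0,0.18],-1],[[0,0,0],[0,0,0.1],-1],[[0,0,0],[0,0,0],-1]]'; python3 - <<'E'
from m import *
f=model((.5624,.1856),np.radians(-11.7))
b=lambda x,y,z,cy=0:[f((sx*x/2,cy+sy*y/2,z)) for sx,sy in[(1,1),(1,-1),(-1,-1),(-1,1)]]
c=read_camera('wrist'); s,ce,r,w=blob(c,(3,120,60),(20,255,255),(100,60,560,270),.134); print(s,ce,[np.round(v,1) for v in r],f((0,.1245,.036)))
c=read_camera('scene'); x,y=proj(c,[f((0,.03,.03))])[0].astype(int)
zoom(c,(x-80,y-60,x+80,y+60),5,[(b(.125,.145,.006),(0,0,255)),(b(.026,.022,.054,.1245),(0,255,0))],'pics/s4.png')
E
```

```text
t: 23.2
tool_pos: [0.5856, 0.3043, 0.2809]
tool_rot: [3.138, -0.019, 1.365]
contact_force: [0.4, 0.1, 0.1]
grip_width: 0.0948
[537 216  23  31 442] [550.37556561 232.26470588] [array([721.9, 596. ]), array([44.6, 29.7]), np.float64(1.6)] [0.58764702 0.30751324 0.116     ]
```

View pics/s4.png

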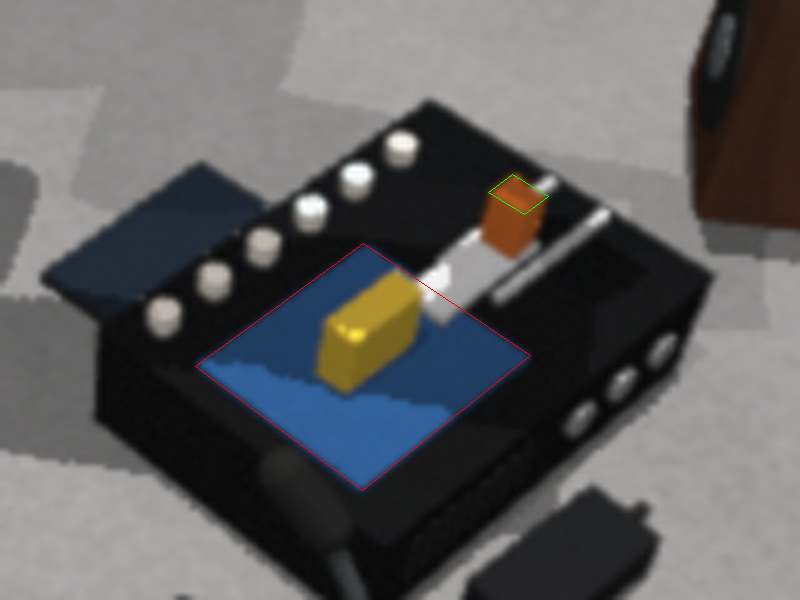

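The tongue overlaps the flush cover, and the grip matches its predicted home position, with its top at about (518,195) px. Nothing else has moved, so I'll hand it in.

```bash
python3 -c "
from h import *
print(order.sign_off())"
```

```text
the job is handed in; nothing more can be done
None
```

The job is done and handed in at about 23 s of robot time. I drew the lock open to its stop, set the blue cover flush on the bay, slid the lock fully home, let go and retreated upward.

**Lock open:** it moved about 21.5 mm, and the force rose to about 21 N against the stop.

**Cover:** it went down into the bay without catching. The final tool height was 97 mm against 98 mm expected, and the push as it bottomed out was about 34 N. The last scene picture shows the plate matching its predicted flush, square outline.

**Lock home:** it moved about 50.6 mm between the stops, against 50 mm nominal, and pushed back at about 23 N. The tongue visibly overlaps the cover.

**Checks that failed or disagreed:**
- **First grip on the lock for closing:** the gripper shut to 1 mm although the pictures showed the block between the fingers. The block had not visibly moved. I reopened, closed in gentle steps to a normal 20.7 mm hold, and carried on.
- **Last wrist-camera check on the lock:** it picked up the wrong object (probably the loudspeaker), so I discarded it. The final position rests on the scene picture and the force at the stop.
- **Other objects on the desk:** I saw no contact. In the last picture the phone and power adapter look where they were, but I did not measure the other objects again.

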